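Shut the specimen dry box and lock its quarter-turn fastener

TASK

The specimen dry box has been left ajar. Push its lid fully shut with the fingertips, then set a fingertip in the slot of the round fastener on the lid and turn it a quarter turn clockwise, as far as it goes, so that the lid is locked. Do not grasp, lift or open anything, and leave the small things around the box where they are.

Things in the scene. Friction and masses are not known exactly. Their poses are not given: they have to be found in the camera images.
- dry_box: white box with a grey lid, 220 x 220 mm in plan, 70 mm high without the lid, fixed to the worktop. Origin at the centre of its underside; x points from the front (robot side) to the hinge side, y to the left, z up. The lid's hinge line runs along y at x = +110 mm, z = 70 mm
- lid (a joint): angle of the lid, rad: 0 fully shut, grows as its front edge rises. It stays at whatever angle it is left, because its hinge is stiff: about 1 N straight down near the front edge moves it towards shut. It starts 0.2 to 0.4 ajar
- lid_press (a point): point on the lid's upper face, 16 mm in from the middle of its front edge and 204 mm from the hinge line, on the free strip in front of the fastener: a place to press. With the lid shut it lies 80 mm above the worktop (box x = -94 mm, y = 0). Axes as the lid's: z out of its upper face
- fastener (a joint): turn of the fastener, rad: 0 to 0.3 at the start (unlocked, slot lying left to right across the box), grows clockwise seen from above to a hard stop at 1.571 (locked, slot front to back). Stiff: about 0.2 N m (6 N at 34 mm from the axis), stays where left. It turns a tongue under the lid that passes below a keeper at the front wall, only with the lid fully shut; turned earlier, it keeps the lid up
- slot_mid (a point): on the fastener's axis, level with its top, 16 mm above the lid (with the lid shut: box x = -10, y = 0, 96 mm above the worktop). The fastener is a steel disc 110 mm across, sunk level in a black bezel ring 130 mm across; one slot 38 mm wide, 14 mm deep, 105 mm long crosses it through the middle (dark floor) between two half-moons. The point turns with it: y along the slot, z up out of the lid
- slot_end (a point): point in the middle of the slot's width, 34 mm from the axis towards the point's own -y, level with the top face: a place to put the fingertip. At fastener angle 0 it is on the right (box -y) side; locked, it is at the front (box -x). Turns with the fastener
- dropper: dropper bottle with a tall cap, 33 mm in diameter, 85 mm high, resting on the worktop beside the box; not part of the job, leave it where it is. Origin at the centre of its underside
- vial: capped vial, 23 mm in diameter, 60 mm high, resting on the worktop beside the box; not part of the job, leave it where it is. Origin at the centre of its underside
- petri: flat round petri dish with lid, 68 mm in diameter, 15 mm high, resting on the worktop beside the box; not part of the job, leave it where it is. Origin at the centre of its underside
- pocket_loupe: small folded pocket loupe, 38 x 30 x 18 mm, resting on the worktop beside the box; not part of the job, leave it where it is. Origin at the centre of its underside

How it is judged:
By the outcome, as a careful person would: the job done as asked, in the order asked, and still so for the second after the job is handed in, with the robot touching nothing.
It also fails if it takes over 43 s, if anything falls off the work surface, if the arm or the gripper's body presses on something with over 40 N, if the wrist force passes 120 N, or if a joint passes its speed limit or range.

ROBOT

A 7-joint arm with a two-finger parallel gripper is mounted at the origin on a cart in front of the work surface, level with it; the furniture and walls round the work are solid. World frame = base frame: x ahead of the robot, y to its left, z up, the work surface at z = 0. Lengths are in m, angles in rad, forces in N, time in s.
With the tool pointing down it reaches from about 0.4 to 0.85 m from the base axis. Payload 4.5 kg.
Tool frame: the origin (TCP) lies at the very end of the fingers, on their centre line; the grasp point (between the pads) lies 19 mm behind it; z points along the fingers, y is the line along which they close (so a half turn about z gives the same grasp; the last joint's range is limited). The gripper opens to 85 mm and grips with 20 to 120 N. Pads are 22 mm wide; open, the fingers measure 114 mm over their backs; the gripper's body (76 mm by 85 mm) begins 54 mm behind the grasp point. The pads swing forward as they close: fully open they stand 13 mm farther back than shut.
Start: joints at [1.337, 0.689, -0.195, 1.565, 0.157, 0.902, -0.215], TCP at [0.165, -0.603, 0.198] pointing down, gripper open.
Joint ranges: [-3.01, 3.01], [-0.46, 2.08], [-1.47, 1.51], [0.13, 2.56], [-1, 4.14], [0.04, 2.09], [-2.66, 2.66]. Speed limits (rad/s): [2.57, 2.57, 3.14, 3.14, 3.14, 3.14, 3.14].

INTERFACE

Orientations are given as a unit quaternion [w, x, y, z].
In Python, from plant import bot gives the robot as it stands. Calls block until the motion is done:
- bot.reach(position, orientation): joint-space move of the TCP to a pose.
- bot.servo_line(position, speed=0.15, frame=None, until_force=None): straight line of the TCP; frame=None keeps the orientation; speed is the mean speed in m/s. With until_force (N) it stops when the force on the tool has changed by that much, and returns True; else False.
- bot.goto_joints(angles): joint-space move.
- bot.set_gripper(opening, grip_force=None): finger opening in m; grip_force is the grip in N (None keeps the last); returns when the fingers have stopped.
- bot.pause(seconds).
- bot.inverse_kinematics(position, orientation): joint angles nearest the present ones, or None.
- bot.sense(): the state.
- bot.get_image(name): name is "scene" or "top" or "wrist"; returns the picture (480x640x3 uint8, blue, green, red); there is no depth.
- bot.camera_params(name): a dict with "camera_matrix" (3x3 intrinsics, pixels), "position" and "attitude" of the camera in the world. Camera axes: x right, y down, z forward; pixel columns grow to the right and rows downward; lengths in m; the calibration is good to about 2 mm. A picture is of the moment at which its call begins: read the wrist's pose just before it. camera_params takes no time and is no camera call; for the wrist camera it gives the pose at the moment of the call.
A pose or a line that the arm cannot do raises bot.IKError and nothing moves.
- bot.close_job(): hands the job in; it is judged then, once.
The state is a dict: "clock": time; "joint_pos": joint angles; "joint_vel": joint speeds; "joint_torque": joint torques, N m; "ee_pos": TCP position; "eef_rot": TCP orientation; "contact_force": force on the tool from outside, world axes, zero at the start; "moment": the same for the moment, N m; "gripper_width": finger opening in m; "grasp_force": force on a finger pad.
Only numpy, scipy, OpenCV 4.12 (cv2) and the standard library are available. Lean on these libraries where they do the work, as an engineer would, in place of code of your own. Each camera call takes 0.05 s, during which the arm holds its last target. There are 200 camera calls.

## Working session

There is one attempt and no reset: what is moved stays moved. The work goes in short steps, each a Python script; the robot and the scene stay as the last script left them, time stands still between calls to the robot, and variables do not carry over. Pictures are saved under pics/ and viewed, at most 10 in all, crops included, and the job is handed in when it is done.

```bash
ls; mkdir -p pics
python3 - <<'E'
from plant import bot
import cv2
for n in("scene","top"):
    cv2.imwrite(f"pics/{n}0.png",bot.get_image(n)); print(n,bot.camera_params(n))
s=bot.sense();print(s["clock"],s["ee_pos"],s["eef_rot"])
E
```

```text
pics
scene {'camera_matrix': array([[590.09626749,   0.        , 316.5584799 ],
       [  0.        , 590.09626749, 237.26121734],
       [  0.        ,   0.        ,   1.        ]]), 'position': array([0.27666385, 0.58277193, 0.73847325]), 'attitude': array([ 0.08103508, -0.2208283 ,  0.90078225, -0.36504728])}
top {'camera_matrix': array([[555.77137692,   0.        , 322.04584206],
       [  0.        , 555.77137692, 237.09701076],
       [  0.        ,   0.        ,   1.        ]]), 'position': array([0.37149542, 0.02142759, 1.17132015]), 'attitude': array([ 0.05996763, -0.69489518,  0.71381089, -0.06323436])}
0.1 [ 0.16517749 -0.60212037  0.19736057] [-8.16632459e-04  9.91042797e-01  1.33542052e-01 -1.68323910e-04]
```

View pics/top0.png

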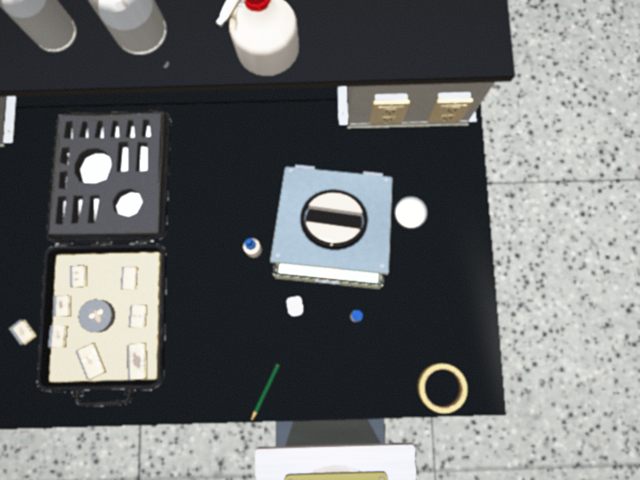

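View pics/scene0.png

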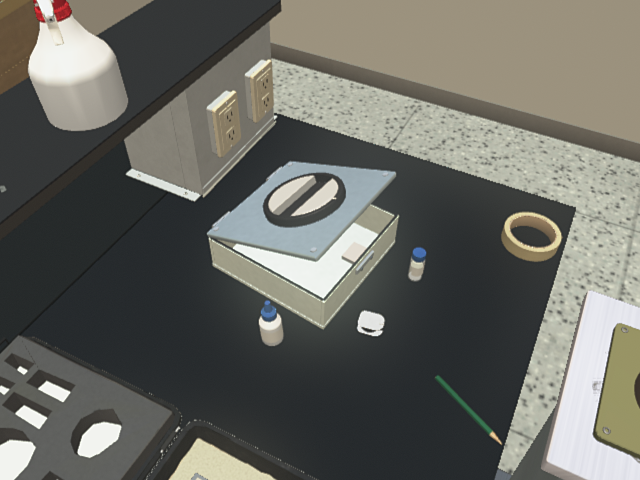

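```bash
cat > h.py <<'E'
import numpy as np, cv2
from scipy.spatial.transform import Rotation as R
def cast(P,uv,z):
    uv=np.atleast_2d(np.array(uv,float)); K=P["camera_matrix"]
    d=np.c_[uv,np.ones(len(uv))]@np.linalg.inv(K).T
    d=R.from_quat(P["attitude"],scalar_first=True).apply(d); p=P["position"]
    return p+d*((z-p[2])/d[:,2])[:,None]
def proj(P,X):
    c=R.from_quat(P["attitude"],scalar_first=True).inv().apply(np.atleast_2d(X)-P["position"])
    return (c/c[:,2:])@P["camera_matrix"].T
E
python3 - <<'E'
import cv2,numpy as np
a=cv2.imread("pics/top0.png")[150:300,230:430]; b=cv2.imread("pics/scene0.png")[150:340,195:415]
a=cv2.resize(a,None,fx=2,fy=2,interpolation=2) if 0 else cv2.resize(a,(400,300),interpolation=cv2.INTER_CUBIC)
cv2.imwrite("pics/c_top.png",cv2.resize(a,(800,600),interpolation=cv2.INTER_CUBIC))
cv2.imwrite("pics/c_sc.png",cv2.resize(b,(660,570),interpolation=cv2.INTER_CUBIC))
E
```

```text
(no output)
```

View pics/c_top.png

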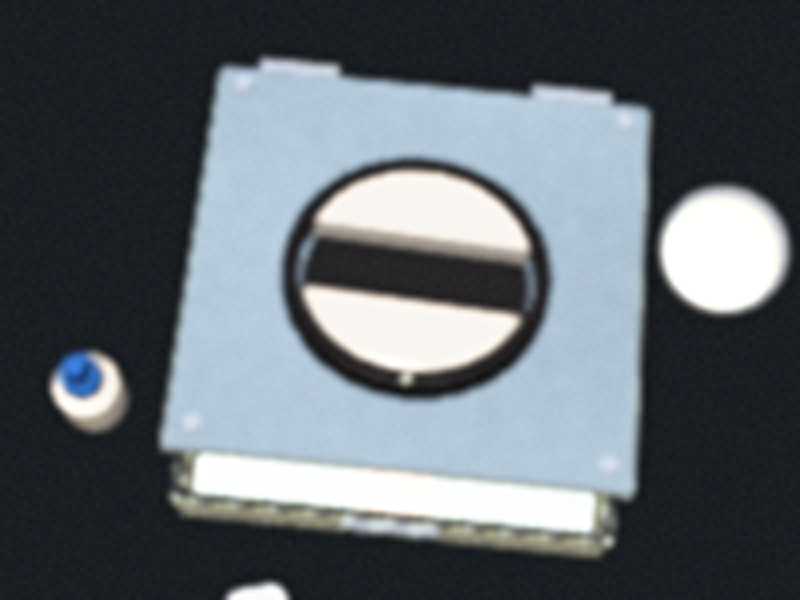

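View pics/c_sc.png

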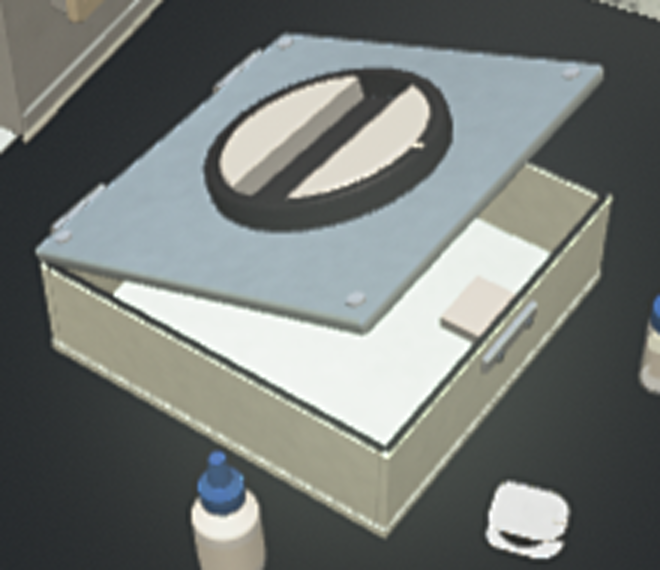

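The top crop shows the lid corners at (220,67), (650,107), (162,447) and (636,494). The slot lies nearly left to right. The scene crop shows the rim corners at front-left (384,450), front-right (608,197) and hinge-left (42,262).

Run:
```python
from plant import bot
from h import *
T,S=bot.camera_params("top"),bot.camera_params("scene")
t=lambda *p:np.array(p,float)/4+[230,150]
s=lambda *p:np.array(p,float)/3+[195,150]
np.set_printoptions(precision=4,suppress=True)
print("rim FL FR HL",cast(S,s((384,450),(608,197),(42,262)),.07))
print("base FL",cast(S,s((385,533)),0), cast(T,t((172,508),(612,555)),0))
print("lid hinge L,R top",cast(T,t((218,67),(651,107)),.08)); 
print("lid hinge L scene",cast(S,s((40,250)),.08))
def tri(a,b):
    pa=cast(T,a,0)[0];pb=cast(S,b,0)[0];A=T["position"];B=S["position"]
    da,db=pa-A,pb-B
    k=np.linalg.lstsq(np.c_[da,-db],B-A,rcond=None)[0]
    return (A+k[0]*da+B+k[1]*db)/2
L=tri(t((162,447)),s((365,330-8)));Rr=tri(t((638,494)),s((604,67)))
print(L,Rr)
```

```text
rim FL FR HL [[ 0.4968  0.1119  0.07  ]
 [ 0.4671 -0.1002  0.07  ]
 [ 0.7104  0.085   0.07  ]]
base FL [[0.4957 0.1095 0.    ]] [[ 0.495   0.1191  0.    ]
 [ 0.464  -0.1122  0.    ]]
lid hinge L,R top [[ 0.7114  0.0863  0.08  ]
 [ 0.6845 -0.1333  0.08  ]]
lid hinge L scene [[0.7097 0.0858 0.08  ]]
[0.508  0.1108 0.1538] [ 0.481  -0.1081  0.1501]
```

```bash
cat >> h.py <<'E'
YAW=-0.123; C=np.array([.590,-.010])
def w(bx,by,z,yaw=None,c=None):
    yaw=YAW if yaw is None else yaw; c=C if c is None else c
    k,s=np.cos(yaw),np.sin(yaw); return np.array([c[0]+k*bx-s*by,c[1]+s*bx+k*by,z])
def down(yaw): return (R.from_euler("z",yaw)*R.from_euler("x",np.pi)).as_quat(scalar_first=True)
E
python3 - <<'E'
from plant import bot
from h import *
np.set_printoptions(precision=2,suppress=True)
for off in (0,np.pi,):
  for a in (0,.4,.8,1.2,1.6):
    q=bot.inverse_kinematics(w(-.01-.034*np.sin(a),-.034*np.cos(a),.09),down(YAW+off-a)); print(off,a,q)
  print(bot.inverse_kinematics(w(-.08,0,.2),down(YAW+off)))
E
```

```text
0 0 [-0.04  0.78  0.05  1.81 -0.07  0.55 -1.64]
0 0.4 [-0.1   0.77  0.15  1.86 -0.21  0.53 -1.9 ]
0 0.8 [-0.18  0.77  0.26  1.89 -0.37  0.52 -2.17]
0 1.2 [-0.27  0.78  0.37  1.91 -0.52  0.54 -2.44]
0 1.6 [-0.4   0.83  0.57  1.92 -0.75  0.61 -2.63]
[-0.08  0.54 -0.02  1.91  0.02  0.7  -1.8 ]
3.141592653589793 0 [ 0.42  0.88 -0.76  1.79  0.81  0.82  0.69]
3.141592653589793 0.4 [ 0.37  0.84 -0.68  1.83  0.76  0.75  0.32]
3.141592653589793 0.8 [ 0.3   0.81 -0.57  1.87  0.67  0.67 -0.03]
3.141592653589793 1.2 [ 0.21  0.78 -0.44  1.89  0.56  0.6  -0.35]
3.141592653589793 1.6 [ 0.11  0.76 -0.32  1.9   0.43  0.55 -0.64]
[ 0.45  0.67 -0.9   1.88  0.66  0.92  0.67]
```

Run:
```python
from plant import bot
from h import *
np.set_printoptions(precision=4,suppress=True)
q=down(YAW+np.pi)
bot.set_gripper(0)
p=bot.sense()["ee_pos"]; bot.servo_line([p[0],p[1],.3],speed=.2)
bot.reach(w(-.08,0,.22),q); s=bot.sense(); print(s["clock"],s["ee_pos"],s["contact_force"],s["gripper_width"])
print(bot.servo_line(w(-.08,0,.165),speed=.1,until_force=3))
print(bot.servo_line(w(-.094,0,.072),speed=.05,until_force=15))
s=bot.sense(); print(s["clock"],s["ee_pos"],s["contact_force"])
bot.servo_line(w(-.094,0,.18),speed=.15)
cv2.imwrite("pics/wrist1.png",bot.get_image("wrist"))
bot.servo_line(w(-.25,.0,.25),speed=.2)
cv2.imwrite("pics/top1.png",bot.get_image("top"));cv2.imwrite("pics/scene1.png",bot.get_image("scene"))
s=bot.sense(); print(s["clock"],s["ee_pos"],s["contact_force"])
a=cv2.imread("pics/top1.png")[140:290,230:430];b=cv2.imread("pics/scene1.png")[150:300,195:395]
cv2.imwrite("pics/m1.png",np.vstack([cv2.resize(a,(400,300),interpolation=2),cv2.resize(b,(400,300),interpolation=2)]))
```

```text
4.0083 [ 0.5108 -0.0015  0.2199] [ 0.3117 -0.1938 -0.3576] -5.620009320138168e-05
False
False
6.7417 [0.4971 0.0015 0.0721] [-0.7091 -0.2418 -0.8965]
8.7667 [0.3426 0.0208 0.2497] [-0.379  -0.3524  0.4994]
```

View pics/m1.png

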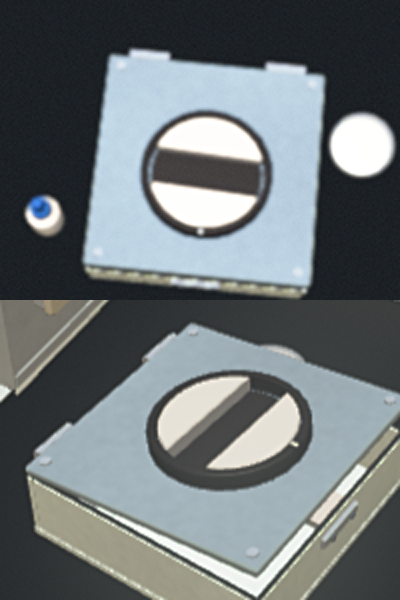

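The lid is nearly shut, but a gap still shows at its front edge in the scene half, around (250,585). I'll press again from above and go deeper, with a force stop.

Run:
```python
from plant import bot
from h import *
np.set_printoptions(precision=4,suppress=True)
bot.servo_line(w(-.094,0,.13),speed=.25)
s=bot.sense(); print(s["ee_pos"],s["contact_force"])
for z in (.1,.09,.08,.07,.06,.05):
    r=bot.servo_line(w(-.094,0,z),speed=.05,until_force=15)
    s=bot.sense(); print(r,s["clock"],s["ee_pos"],s["contact_force"],s["moment"])
    if r: break
cv2.imwrite("pics/scene2.png",bot.get_image("scene"))
b=cv2.imread("pics/scene2.png")[100:340,150:450]
cv2.imwrite("pics/m2.png",cv2.resize(b,(750,600),interpolation=2))
```

```text
[0.4958 0.0019 0.1304] [-0.5726  0.0877 -0.0006]
False 10.45 [0.4968 0.0017 0.1   ] [-0.1947  0.453   0.6121] [ 0.0124 -0.0245 -0.0212]
False 10.8 [0.4964 0.0014 0.0896] [-0.245  -0.362  -0.3098] [ 0.074  -0.0006 -0.0187]
False 11.15 [0.4964 0.0015 0.0796] [-0.1312  0.4563  0.0626] [-0.0373  0.0026  0.0095]
False 11.5 [0.4964 0.0015 0.0696] [-0.2628 -0.2017 -0.405 ] [-0.0056  0.0215 -0.0042]
False 11.85 [0.4964 0.0014 0.0596] [0.3656 0.2221 1.0427] [-0.0051 -0.0021 -0.0239]
False 12.2 [0.4965 0.0014 0.0496] [-0.2586  0.4733  0.3217] [ 0.0155  0.0656 -0.0268]
```

View pics/m2.png

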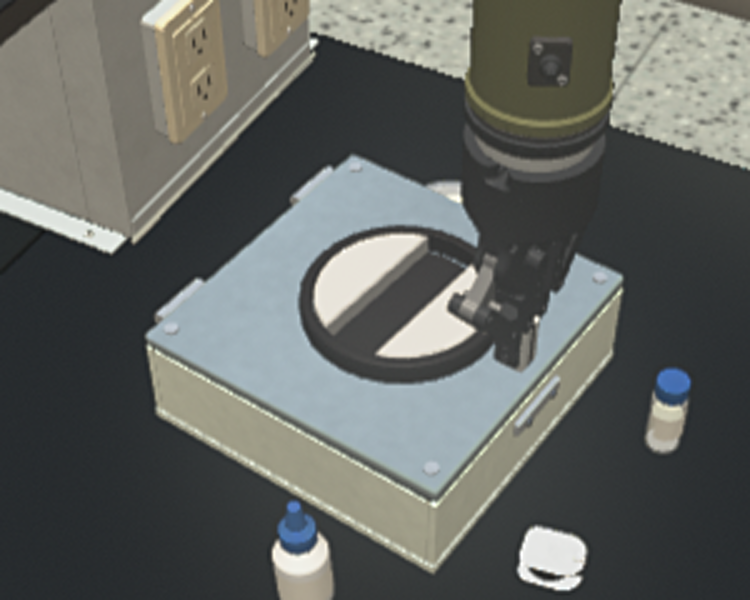

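The lid now looks shut flat. The fingertip shows at crop (515,367), apparently at the lid surface, while the reported TCP is at z 0.05. I need to reconcile the two.

Run:
```python
from plant import bot
from h import *
np.set_printoptions(precision=4,suppress=True)
s=bot.sense();print({k:s[k] for k in s if k!="joint_vel"})
S=bot.camera_params("scene")
print(proj(S,s["ee_pos"]), cast(S,[(356,246.8)],.08))
for z in(.05,.06,.07,.08,.09):print(z,proj(S,[s["ee_pos"][0],s["ee_pos"][1],z]))
print("hinge/front corners shut",proj(S,[w(-.11,.11,.08),w(-.11,-.11,.08),w(.11,.11,.08)]))
```

```text
{'clock': 12.25, 'joint_pos': array([ 0.3202,  0.8681, -0.7009,  2.0509,  1.0172,  0.6169,  0.3462]), 'joint_torque': array([ -0.0264, -48.0681,  -7.7187,  -6.1913,   0.0157,   0.0003,
        -0.006 ]), 'ee_pos': array([0.4966, 0.0015, 0.0498]), 'eef_rot': array([-0.0002,  0.0615,  0.9981, -0.0001]), 'contact_force': array([-0.4807, -0.428 , -0.6379]), 'moment': array([-0.0019,  0.0318, -0.029 ]), 'grasp_force': 0.0, 'gripper_width': -0.00022472141395063998}
[[354.5458 258.575    1.    ]] [[0.4951 0.004  0.08  ]]
0.05 [[354.5536 258.4911   1.    ]]
0.06 [[354.9498 254.1992   1.    ]]
0.07 [[355.3522 249.8393   1.    ]]
0.08 [[355.7611 245.4098   1.    ]]
0.09 [[356.1765 240.9092   1.    ]]
hinge/front corners shut [[324.5092 296.6812   1.    ]
 [399.4619 209.1531   1.    ]
 [206.8183 232.645    1.    ]]
```

Run:
```python
from plant import bot
from h import *
S=bot.camera_params("scene")
print(proj(S,[.3426,.0208,.2497]))
u=proj(S,[.3426,.0208,.2497])[0]
im=cv2.imread("pics/scene1.png"); cv2.drawMarker(im,(int(u[0]),int(u[1])),(0,0,255),0,8)
x,y=int(u[0]),int(u[1]); x0=max(0,min(440,x-100));y0=max(0,min(330,y-110))
a=cv2.resize(im[y0:y0+150,x0:x0+200],(400,300),interpolation=2)
b=cv2.resize(cv2.imread("pics/wrist1.png"),(400,300))
cv2.imwrite("pics/m3.png",np.vstack([a,b])); print(x0,y0)
```

```text
[[472.48755647 203.92331284   1.        ]]
372 93
```

View pics/m3.png

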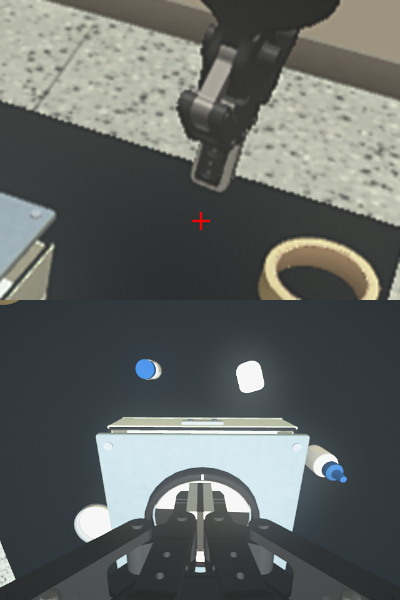

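In the free view the real fingertip is at (476,188), about 15 px short of the reported TCP at (472,204). So the tool is roughly 30 mm shorter than its TCP says. Pressing on to a firm stop will calibrate the offset and shut the lid.

Run:
```python
from plant import bot
from h import *
np.set_printoptions(precision=4,suppress=True)
S=bot.camera_params("scene")
for d in(.02,.025,.03,.035,.04):print(d,proj(S,[.3426,.0208,.2497+d])[0,:2])
r=bot.servo_line(w(-.094,0,.03),speed=.02,until_force=15)
s=bot.sense(); print(r,s["clock"],s["ee_pos"],s["contact_force"],s["moment"])
```

```text
0.02 [475.9174 191.6754]
0.025 [476.7968 188.535 ]
0.03 [477.6852 185.3624]
0.035 [478.5828 182.1569]
0.04 [479.4898 178.9182]
True 12.675 [0.4968 0.0015 0.0468] [-1.1991 -0.6366  8.4744] [-0.1259  0.2666  0.02  ]
```

```bash
cat >> h.py <<'E'
def fastener(bot,name):
    T=bot.camera_params("top"); im=bot.get_image("top"); cv2.imwrite(f"pics/{name}.png",im)
    c=proj(T,w(-.01,0,.096))[0]
    g=cv2.cvtColor(im,cv2.COLOR_BGR2HSV); m=((g[...,2]>185)&(g[...,1]<35)).astype(np.uint8)
    yy,xx=np.mgrid[:480,:640]; m[(xx-c[0])**2+(yy-c[1])**2>32**2]=0
    n,_,st,ce=cv2.connectedComponentsWithStats(m); k=1+np.argsort(-st[1:,4])[:2]
    p=cast(T,ce[k],.096); print("half-moons",st[k,4],ce[k])
    d=(p[0]-p[1])[:2]; d=d if d[0]>0 else -d
    return p.mean(0),np.linalg.norm(d),np.arctan2(d[1],d[0])   # centre, spacing, direction across slot
E
python3 - <<'E'
from plant import bot
from h import *
np.set_printoptions(precision=4,suppress=True)
bot.servo_line(w(-.094,0,.12),speed=.15)
bot.servo_line(w(-.25,0,.2),speed=.2)
T=bot.camera_params("top")
f=fastener(bot,"top2"); print(f, "expected c",w(-.01,0,.096),"turn",YAW-f[2], bot.sense()["clock"])
im=cv2.imread("pics/top2.png"); g=cv2.cvtColor(im,cv2.COLOR_BGR2HSV)
m=((g[...,0]>95)&(g[...,0]<115)&(g[...,1]>30)&(g[...,2]>120)).astype(np.uint8)
cs=max(cv2.findContours(m,0,2)[0],key=cv2.contourArea)
P=cast(T,cs[:,0],.08)[:,:2].astype(np.float32); r=cv2.minAreaRect(P*1000); print("lid rect mm",r)
cv2.imwrite("pics/m4.png",cv2.resize(im[140:300,230:430],(750,600),interpolation=2))
E
```

```text
half-moons [780 739] [[329.8974 245.3269]
 [335.023  211.9513]]
(array([ 0.5775, -0.0071,  0.096 ]), np.float64(0.0677413195993215), np.float64(-0.17993433846715812)) expected c [ 0.5801 -0.0088  0.096 ] turn 0.05693433846715812 14.3917
lid rect mm ((592.364013671875, -9.058097839355469), (220.6072235107422, 226.3535614013672), 82.65721130371094)
```

View pics/m4.png

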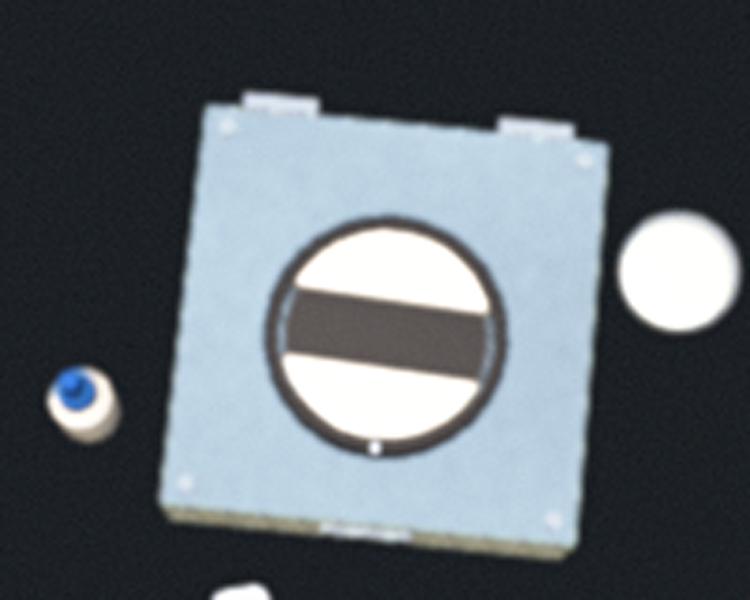

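The lid is shut: no gap, and the rectangle is about 220 mm at yaw -0.128. The slot runs from (291,321) to (486,347), so the fastener angle is about 0.05. Now I'll insert the tip and turn.

```bash
cat >> h.py <<'E'
YAW=-0.126; F=np.array([.579,-.0078]); TIP=.031   # fastener axis; real tip is TIP behind the TCP
def se(a,ztip): return w(-.034*np.sin(a),-.034*np.cos(a),ztip-TIP,c=F)
def fq(a): return down(YAW+np.pi-a)
E
python3 - <<'E'
from plant import bot
from h import *
np.set_printoptions(precision=3,suppress=True)
a=.05
bot.reach(se(a,.14),fq(a))
bot.servo_line(se(a,.105),speed=.1)
r=bot.servo_line(se(a,.0865),speed=.04,until_force=6)
s=bot.sense(); print(r,s["clock"],s["ee_pos"],se(a,.0865),s["contact_force"])
if not r:
  while a<1.95:
    a+=.15
    r=bot.servo_line(se(a,.0865),speed=.03,frame=fq(a),until_force=25)
    s=bot.sense(); f=s["contact_force"]
    t=w(-np.cos(a),np.sin(a),0,c=np.zeros(2)); ft=-f@t
    print(r,round(a,2),round(s["clock"],2),s["ee_pos"]-se(a,.0865),f,round(ft,1))
    if r or ft>22: break
E
```

```text
False 16.5083 [ 0.573 -0.041  0.055] [ 0.573 -0.041  0.055] [-0.293  0.162 -0.07 ]
False 0.2 16.82 [0. 0. 0.] [-0.034 -0.168  0.126] 0.0
False 0.35 17.14 [ 0.001 -0.     0.   ] [ 1.757 -0.159 -0.603] 1.6
False 0.5 17.46 [ 0.001 -0.001  0.   ] [ 2.871 -3.134  0.005] 4.2
False 0.65 17.77 [ 0.    -0.001  0.   ] [ 3.021 -4.07   0.578] 5.0
False 0.8 18.09 [-0. -0. -0.] [ 2.533 -3.436  0.222] 4.3
False 0.95 18.41 [-0. -0. -0.] [ 1.831 -2.54  -0.672] 3.1
False 1.1 18.73 [-0. -0. -0.] [ 0.736 -3.991  1.227] 4.0
False 1.25 19.04 [-0. -0. -0.] [ 0.511 -3.418  0.165] 3.5
False 1.4 19.36 [-0. -0. -0.] [ 0.104 -4.293  0.145] 4.3
False 1.55 19.68 [-0.001 -0.    -0.   ] [-0.873 -4.226 -0.467] 4.3
False 1.7 19.99 [-0.001 -0.    -0.   ] [-1.84  -3.179  0.124] 3.5
False 1.85 20.31 [-0.001 -0.001 -0.   ] [-2.796 -5.764  1.553] 6.4
False 2.0 20.62 [-0.005 -0.005 -0.001] [ -7.533 -11.028   6.861] 13.3
```

Run:
```python
from plant import bot
from h import *
np.set_printoptions(precision=3,suppress=True)
a=2.0
for k in range(5):
    a+=.08
    d=w(0,.034*(a-1.75),0,c=np.zeros(2)) 
    p=se(1.75,.0865)+d        # straight on to the left, tool yaw kept
    r=bot.servo_line(p,speed=.02,until_force=20); bot.pause(.1)
    s=bot.sense(); f=s["contact_force"]; print(r,round(s["clock"],2),s["ee_pos"]-p,f)
    if r or np.hypot(f[0],f[1])>28: break
p=s["ee_pos"].copy()
bot.servo_line(w(0,-.006,0,c=np.zeros(2))+p,speed=.04)
q=bot.sense()["ee_pos"]; bot.servo_line([q[0],q[1],.14],speed=.1)
v=w(-.25,0,.2); bot.servo_line(v,speed=.2)
f=fastener(bot,"top3"); print(f,"turn",YAW-f[2],"or",YAW-f[2]+np.pi)
s=bot.sense(); print(s["clock"],s["contact_force"])
S=bot.get_image("scene"); im=cv2.imread("pics/top3.png")
cv2.imwrite("pics/m5.png",np.vstack([cv2.resize(im[140:290,230:430],(400,300),interpolation=2),cv2.resize(S[180:360,190:430],(400,300))]))
```

```text
False 21.07 [-0.004 -0.008 -0.   ] [ -4.295 -16.982   4.17 ]
False 21.46 [-0.004 -0.011 -0.   ] [ -4.54  -19.954   4.585]
False 21.84 [-0.004 -0.014 -0.   ] [ -4.593 -23.704   7.283]
False 22.23 [-0.005 -0.016 -0.   ] [ -5.826 -27.899   7.227]
half-moons [762 761] [[315.339 227.13 ]
 [349.619 230.539]]
(array([ 0.577, -0.007,  0.096]), np.float64(0.06785252490760557), np.float64(1.4432510612612806)) turn -1.5692510612612804 or 1.5723415923285127
25.2 [ 0.461 -0.901 -0.201]
```

View pics/m5.png

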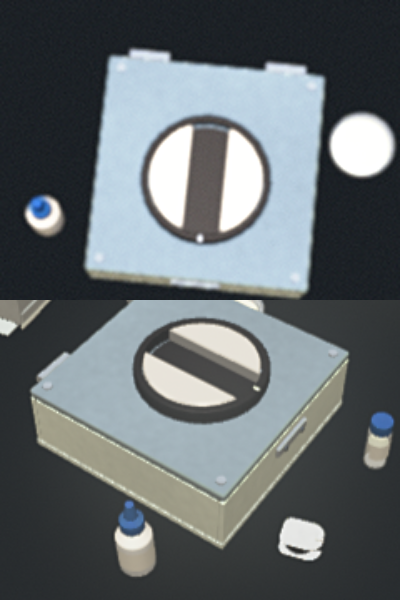

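The lid is shut flat and the slot runs front to back, at a measured turn of 1.572. The small things are where they were, and the arm is clear, so I'm handing in.

```bash
python3 -c "
from plant import bot
print(bot.close_job())"
```

```text
the job is handed in; nothing more can be done
None
```

The lid is shut and the fastener is turned clockwise to its stop (about 1.57 rad measured), so the box is locked; the items around it look undisturbed, and I handed the job in at about 25 s.

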